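# Clear the belt-drive rig and hold its tensioner back

## Robot

A 6-joint arm with a two-finger parallel gripper is mounted at the origin on the work surface. World frame = base frame: x ahead of the robot, y to its left, z up, the work surface at z = 0. Lengths are in m, angles in degrees, forces in N, time in s.
With the tool pointing down it reaches from about 0.4 to 0.825 m from the base axis. Payload 7 kg.
Tool frame: the origin (TCP) lies between the finger pads; the fingertips stand ctrl.nose_length ahead of it and the grasp point (between the pads) lies 2 mm behind it (ctrl.nose_length is the distance from the TCP to the fingertips, in m); z points along the fingers, y is the line along which they close (so a half turn about z gives the same grasp; the last joint's range is limited). The gripper opens to 88 mm and grips with 3 to 60 N. Pads are 19 mm wide; open, the fingers measure 130 mm over their backs; the gripper's body (78 mm by 193 mm) begins 47 mm behind the grasp point.
Start: joints at [-54.483, 20.546, 0.682, 0, -70.136, -16.507], TCP at [0.22, -0.638, 0.244] pointing down, gripper open.
Joint ranges: [-176.03, 176.03], [-82.01, 121.73], [-58.28, 71.71], [-173.87, 95.51], [-174.79, -0.11], [-173.66, 173.66]. Speed limits (degrees/s): [136.94, 136.94, 172.46, 180, 180, 180].

## Interface

Orientations are given as [roll, pitch, yaw] about the fixed x, y, z axes, in that order (R = Rz(yaw) Ry(pitch) Rx(roll)).
In Python, from plant import ctrl gives the robot as it stands.
- The arm moves only by the tool apply_moves, never from a script. Its argument "commands" is a list of rows, each a list of 3 entries, a list of its own where there are three numbers: the shift along the world's x, y, z in cm, then the turn about the world's z in rad, then the closure, from 0 (fully open) to 1 (shut). In form: [[[x, y, z], turn, jaw], ...]. A call has 1 to 20 rows; each row is the pose to reach, as a shift and turn from the pose commanded when the call began; what a row does not reach only later rows make up. A row lasts 1/12 s, in which the tool goes at most 41.7 mm and 7.16 degrees, less where a joint would pass 70% of its speed; a pose out of reach is approached as far as the arm can. A call with a gripper value outside its range is refused whole. The fingers move at their own pace and stop on an object; the grip force is fixed at half the most. Time passes only in rows, so rows that repeat a pose let the fingers close. It gives the time, the measured TCP pose, the force, the opening and the grip force at its end, in the units of the state.
- ctrl.get_obs(): the state, without advancing time (a new reading comes with each control period).
- ctrl.snapshot(name): name is "scene" or "side" or "wrist"; returns a dict with "img" (420x560x3 uint8, red, green, blue), "fx", "fy", "cx", "cy" (pixels), "T" (4x4, takes a point from camera to world coordinates). Camera axes: x right, y up, looking along -z (the intrinsics and any distortion apply to the point x, -y, -z); pixel columns grow to the right and rows downward; lengths in m; the calibration is good to about 2 mm. A picture is of the moment at which its call begins. There is no depth.
- ctrl.close_job(): hands the job in; it is judged then, once.
Trained networks look in a picture, given as the dict that the camera call returned (one of the last four; its "shot" number tells which), for a name from the list of things; names that differ only in an ending like _2 or _b are one class to them, and where a whole thing is asked for, a point or a joint stands for the part that bears it (a point fixed in the world has none). Each returns a list of dicts, best first, with "score" (0 to 1); they miss things now and then, are a little off and sometimes report something else, mostly with a low value. They report only what shows in the picture. A call takes as long as a camera call. They do not tell look-alikes from the thing itself.
- ctrl.search_frame(picture, target): "at" ([column, row] in pixels, amid what is visible of it).
- ctrl.spot_point(picture, target): "at" ([column, row] in pixels: a listed point, or the origin of a listed thing).
The state is a dict: "clock": time; "joint_pos": joint angles; "qvel": joint speeds; "tau": joint torques, N m; "tool_pos": TCP position; "orientation": TCP orientation; "force": force on the tool from outside, world axes, zero at the start; "moment": the same for the moment, N m; "opening": finger opening in m; "gripper_force": force on a finger pad.
Only numpy, scipy, OpenCV 4.12 (cv2) and the standard library are available. Lean on these libraries where they do the work, as an engineer would, in place of code of your own. Each camera call takes 0.05 s, during which the arm holds its last target. There are 200 camera calls.

## Task

Get the belt-drive rig ready for a belt change: first take the two offcuts (a plywood block and a white trunking piece) off its base plate and put them in the open scrap bin. Then push the sprung tensioner arm back past its ratchet click and some 2 cm further, so that it is off the pawl's catch and only your hand holds it, and finish while still pushing and holding it there. Leave the other loose things where they are, both on the bench and on the plate (a small jar and a steel spacer ring).

Things in the scene. Friction and masses are not known exactly. Their poses are not given: they have to be found in the camera images.
- rig: fixed belt-drive rig: green-painted base plate 260 (its x) x 300 (its y) x 12 mm. Origin on the bench surface; the plate spans x -130..130, y -175..125 mm in this frame; its -x side faces the robot, yaw up to 0.35 rad either way. On it a motor at (88, -85) mm, 77 mm high, and the pawl slider's guide at (0, -152) mm, 36 mm high
- pivot (a point): the tensioner arm's vertical pivot axis, at (0, -70) mm in the rig's frame, on top of the plate (12 mm above the bench), same axes as the rig. The arm is a 20 mm wide steel bar 24..38 mm above the bench, with a round hub of 92 mm diameter here and a black roller of 32 mm diameter, up to 58 mm high, 85 mm from the pivot
- tab_front (a point): push tab, an upright steel plate at the arm's free end: 36 mm wide (y), 12 mm thick (x), 24..84 mm above the bench. Point: on the face to push, mid-width, 64 mm above the bench, 140 mm along the arm from the pivot axis, 6 mm in front of the arm's centre line. Axes turn with the arm: +x is the way to push (back, away from the robot), +y outwards along the arm, z up
- idler (a point): fixed grey idler block 40 (x) x 60 (y) mm behind the arm's end, 48 mm high, its black roller up to 66 mm high. Point: foot of its front face, at (75, 62) mm in the rig's frame, 12 mm above the bench, same axes as the rig; a bumper stands 10 mm out of that face
- tensioner (a joint): arm angle (rad): 0 sprung forward at rest (arm along the rig's +y, turned 0.25 towards the robot), grows as the tab is pushed back (clockwise from above); end stop 0.66. Spring force at the tab 5 N at rest, 10 N at the stop; the pawl adds some 4 N before the click. The pawl drops behind its tooth at about 0.40; an arm let go then rests on the catch at 0.39; 0.45 or more is held off it
- pawl (a joint): travel (m) of the small steel pawl slider beside the arm's hub: 0 fully out, pushed in up to about 0.009 as the tooth passes, snaps back to 0 at the click
- plywood_center (a point): loose plywood offcut, a block 46 (its x) x 30 (its y) x 24 mm high, lying on the rig's plate behind the tensioner arm's end, in the arm's way. Point at its centre, 24 mm above the bench. About 30 g
- trunking_center (a point): loose white plastic offcut of cable trunking, a U-channel open at the top, 48 (its x, along the channel) x 28 (its y) x 26 mm high, walls 4 mm, lying on the front of the rig's plate before the arm. Point at its centre, 25 mm above the bench. About 30 g
- bin: fixed open scrap bin, grey plastic, 160 (its x) x 150 (its y) x 90 mm high, walls and floor 5 mm, empty; stands left or right of the rig. Origin under its centre on the bench. A closed grey tester box of about the same footprint, 70 mm high with three black posts up to 82 mm, stands on the other side
- jar: loose small clear jar with black lid, 32 mm diameter, 45 mm high, standing on the front right part of the rig's plate; leave it there. Origin at its underside
- multimeter: loose multimeter 180 x 85 x 40 mm lying left of and beyond the rig; leave it. Origin under its centre
- tape_roll: loose roll of tape, 70 mm diameter, 19 mm high, lying right of and beyond the rig; leave it. Origin under its centre
- adapter_center (a point): loose plug adapter, 40 x 40 x 35 mm, lying beyond the rig on the right; leave it. Point at its centre
- spacer: loose steel spacer ring, 30 mm diameter, 14 mm high, lying on the rear of the rig's plate between motor and idler block; leave it there. Origin under its centre
Mind the look-alikes: they are no part of the job. What is shaped like the part that bears plywood_center but green is not meant. Leave any green look-alike of the part that bears trunking_center alone.

How it is judged:
By the outcome, as a careful person would: the job done as asked, in the order asked, and still so for the second after the job is handed in, while the arm keeps its last pose, push and grip.
It also fails if it takes over 64 s, if anything falls off the work surface, if the arm or the gripper's body presses on something with over 40 N, if the wrist force passes 120 N, or if a joint passes its speed limit or range.

## Working session

There is one attempt and no reset: what is moved stays moved. The work goes in short steps, Python scripts to look and compute and a tool call to move; the robot and the scene stay as the last step left them, time stands still between calls to the robot, and variables do not carry over. Pictures are saved under pics/ and viewed, at most 10 in all, crops included, and the job is handed in when it is done.

Besides the shell and the picture viewer there is one more tool, called after "Call:" by a JSON object that holds its "method" and its "body". apply_moves: Moves the arm, as the interface text tells. Its arguments: {"type":"object","properties":{"commands":{"type":"array"}},"required":["commands"]}

```bash
ls; mkdir -p pics; cat > h.py <<'E'
import numpy as np,cv2
from plant import ctrl
def ray(s,px):
    T=np.array(s["T"]); d=np.array([(px[0]-s["cx"])/s["fx"],-(px[1]-s["cy"])/s["fy"],-1.0])
    return T[:3,3],T[:3,:3]@d
def onz(s,px,z):
    o,d=ray(s,px); return o+d*(z-o[2])/d[2]
def proj(s,p):
    T=np.array(s["T"]); q=T[:3,:3].T@(np.array(p)-T[:3,3]); return [s["cx"]+s["fx"]*q[0]/-q[2], s["cy"]-s["fy"]*q[1]/-q[2]]
def save(s,n,crop=None,k=1):
    i=s["img"][...,::-1]
    if crop: a,b,c,d=crop; i=i[b:d,a:c]
    cv2.imwrite("pics/"+n,cv2.resize(i,None,fx=k,fy=k,interpolation=cv2.INTER_CUBIC))
E
python3 - <<'E'
from h import *
print({k:v for k,v in ctrl.get_obs().items()}, ctrl.nose_length)
Z=dict(rig=0,pivot=.012,tab_front=.064,idler=.012,plywood_center=.024,trunking_center=.025,bin=0,jar=.012,spacer=.012,multimeter=0,tape_roll=0,adapter_center=.0175)
for n in("scene","side"):
    s=ctrl.snapshot(n); save(s,n+".png",k=1.4); print(n,[k for k in s])
    print(np.round(s["T"],3).tolist(),s["fx"],s["cx"],s["cy"])
    for t,z in Z.items():
        for r in ctrl.spot_point(s,t)[:3]: print(t,round(r["score"],2),np.round(r["at"]),np.round(onz(s,r["at"],z),3))
E
```

```text
pics
{'clock': 0.0, 'joint_pos': array([-5.44814262e+01,  2.05904860e+01,  6.33100487e-01, -2.07501413e-02,
       -7.01362459e+01, -1.65064746e+01]), 'qvel': array([-0.03787835,  0.06502311, -0.01999133, -0.07690283,  0.00842637,
        0.0525155 ]), 'tau': array([-9.59420795e-04, -5.82715702e+01,  2.93039507e+01,  6.99655920e+00,
        6.93778595e-03, -1.15162370e-04]), 'tool_pos': array([ 0.21971175, -0.63774103,  0.24262629]), 'orientation': array([ 1.79904685e+02, -7.90301464e-03, -1.60994961e+02]), 'force': array([-0.3138458 ,  0.27147572, -0.90892485]), 'moment': array([ 0.02752262, -0.01725928, -0.0112856 ]), 'gripper_force': 0.0, 'opening': 0.08752106520728259} 0.017
scene ['img', 'fx', 'fy', 'cx', 'cy', 'T', 'shot']
[[0.534, -0.475, 0.699, 1.378], [0.845, 0.288, -0.45, -0.509], [0.013, 0.832, 0.555, 0.707], [0.0, 0.0, 0.0, 1.0]] 498.2840938368789 276.12513654404495 204.09342870913508
rig 0.87 [270. 241.] [ 0.609 -0.028  0.   ]
pivot 0.8 [241. 250.] [ 0.616 -0.108  0.012]
pivot 0.24 [299. 234.] [0.633 0.034 0.012]
tab_front 0.88 [286. 201.] [0.568 0.04  0.064]
idler 0.72 
[... 1007 characters left out ...]
619 -0.031  0.012]
tab_front 0.65 [266. 221.] [0.589 0.032 0.064]
idler 0.97 [228. 228.] [0.692 0.029 0.012]
plywood_center 0.88 [244. 226.] [0.653 0.02  0.024]
plywood_center 0.74 [188. 265.] [0.706 0.188 0.024]
trunking_center 0.61 [347. 248.] [0.4   0.01  0.025]
trunking_center 0.58 [293. 233.] [0.532 0.003 0.025]
bin 0.86 [239. 380.] [0.491 0.377 0.   ]
jar 0.73 [321. 206.] [ 0.508 -0.147  0.012]
spacer 0.41 [234. 211.] [ 0.714 -0.041  0.012]
multimeter 0.81 [148. 316.] [0.717 0.321 0.   ]
tape_roll 0.63 [223. 225.] [0.719 0.009 0.   ]
tape_roll 0.54 [267. 221.] [ 0.622 -0.046  0.   ]
tape_roll 0.51 [291. 161.] [ 0.676 -0.37   0.   ]
adapter_center 0.58 [256. 168.] [ 0.749 -0.261  0.017]
```

View pics/scene.png

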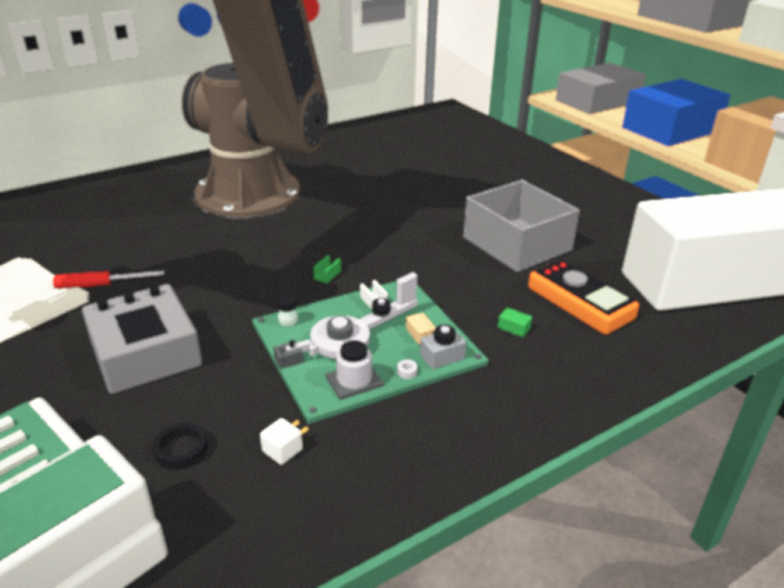

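View pics/side.png

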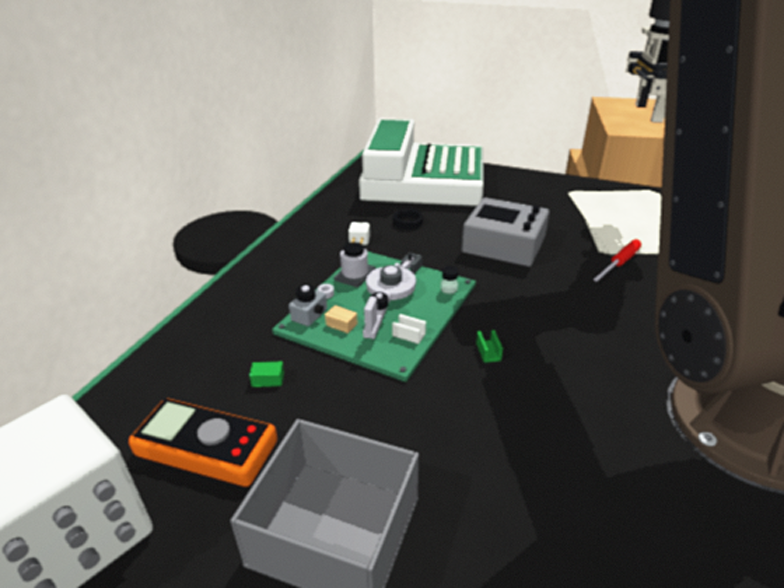

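Candidates in the scene image:
- **Plywood:** the tan block at (300,232) on the plate is the one. The green block at (367,226) is a look-alike.
- **Trunking:** the white channel at (266,212) on the plate is the one. The green channel at (233,190) is a look-alike.
- **Bin:** it stands on the left at about (0.49,0.38).

I'll move above the rig for a close look.

Call:
{"method": "apply_moves", "body": {"commands": [[[37,62,4],-0.33,0],[[37,62,4],-0.33,0],[[37,62,4],-0.33,0],[[37,62,4],-0.33,0],[[37,62,4],-0.33,0],[[37,62,4],-0.33,0],[[37,62,4],-0.33,0],[[37,62,4],-0.33,0],[[37,62,4],-0.33,0],[[37,62,4],-0.33,0],[[37,62,4],-0.33,0],[[37,62,4],-0.33,0],[[37,62,4],-0.33,0],[[37,62,4],-0.33,0],[[37,62,4],-0.33,0],[[37,62,4],-0.33,0],[[37,62,4],-0.33,0],[[37,62,4],-0.33,0],[[37,62,4],-0.33,0],[[37,62,4],-0.33,0]]}}

```text
clock: 2.97
tool_pos: [0.5901, -0.0172, 0.2831]
orientation: [-180.0, -0.1, -179.8]
force: [-0.4, 0.3, 0.0]
opening: 0.0879
gripper_force: 0.0
```

```bash
python3 - <<'E'
from h import *
o=ctrl.get_obs();print(o["clock"],o["tool_pos"],o["orientation"],o["joint_pos"])
Z=dict(rig=0,pivot=.012,tab_front=.064,idler=.012,plywood_center=.024,trunking_center=.025,jar=.012,spacer=.012)
s=ctrl.snapshot("wrist"); save(s,"w1.png",k=1.4)
print(np.round(s["T"],3).tolist(),s["fx"])
for t,z in Z.items():
    for r in ctrl.spot_point(s,t)[:3]: print(t,round(r["score"],2),np.round(r["at"]),np.round(onz(s,r["at"],z),4))
E
```

```text
2.9667 [ 0.59005346 -0.01715263  0.28309691] [-1.79988082e+02 -5.06353154e-02 -1.79787818e+02] [ 1.72932612e+01  1.13232714e+01 -6.84316336e+00 -3.66187825e-03
 -7.18854678e+01 -1.07079934e+02]
[[-0.004, -0.958, -0.288, 0.512], [1.0, -0.004, -0.002, -0.016], [0.001, -0.288, 0.958, 0.425], [0.0, 0.0, 0.0, 1.0]] 371.8188029944382
rig 0.86 [267. 194.] [ 0.615  -0.0336  0.    ]
pivot 0.57 [211. 193.] [ 0.6111 -0.0969  0.012 ]
tab_front 0.82 [340. 184.] [0.5891 0.0411 0.064 ]
idler 0.97 [316. 262.] [0.6966 0.0253 0.012 ]
plywood_center 0.77 [315. 230.] [0.6509 0.0222 0.024 ]
plywood_center 0.72 [446. 271.] [0.7022 0.178  0.024 ]
trunking_center 0.85 [306. 121.] [0.5302 0.0091 0.025 ]
jar 0.62 [165.  98.] [ 0.508  -0.1405  0.012 ]
spacer 0.58 [258. 275.] [ 0.7135 -0.0452  0.012 ]
```

View pics/w1.png

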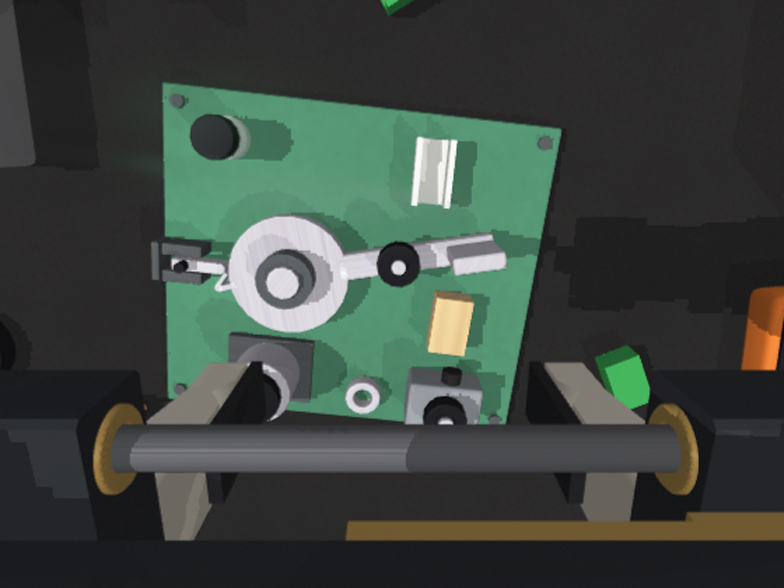

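The close view confirms the choice: tan plywood at view px (450,322) and white trunking at (434,172), both with their narrow side roughly along world y. The tab is at (478,255) and the idler at (445,395). I'll work out the edge directions next.

```bash
python3 - <<'E'
from h import *
s=ctrl.snapshot("wrist")
P=lambda u,v,z:onz(s,[u/1.4,v/1.4],z)
a,b=P(163,84,.012),P(560,128,.012); d=b-a; print("plate",a,b,np.hypot(*d[:2]),np.degrees(np.arctan2(-d[0],d[1])))
# tops by colour
img=s["img"].astype(int); hsv=cv2.cvtColor(s["img"],cv2.COLOR_RGB2HSV)
m=cv2.inRange(hsv,(10,60,130),(28,200,255)); m[:200,:]=0;m[262:,:]=0;m[:,:290]=0;m[:,350:]=0
w=cv2.inRange(hsv,(0,0,120),(180,50,255)); w[:85]=0;w[160:]=0;w[:,:280]=0;w[:,340:]=0
for n,mm,z in(("ply",m,.036),("tr",w,.038)):
    c=max(cv2.findContours(mm,0,1)[0],key=cv2.contourArea)[:,0]
    g=np.array([onz(s,p,z)[:2] for p in c],np.float32)
    r=cv2.minAreaRect(g); print(n,np.round(cv2.boxPoints(r),4).tolist(),r, [c.min(0),c.max(0)])
for n,c in(("ply",[(437,291),(473,296),(465,357),(429,350)]),("tr",[(418,138),(456,141),(448,208),(413,205)])):
    q=np.array([P(u,v,.037)[:2] for u,v in c]);print(n,q.round(4).tolist(),q.mean(0))
E
```

```text
plate [ 0.47038477 -0.1885399   0.012     ] [0.50073241 0.106907   0.012     ] 0.2970014324122364 -5.86472620473859
ply [[0.6219000220298767, 0.014499999582767487], [0.6717000007629395, 0.007799999788403511], [0.6759999990463257, 0.03959999978542328], [0.6262999773025513, 0.04639999940991402]] ((0.6489670872688293, 0.027086099609732628), (0.032178379595279694, 0.0502130389213562), 82.24385833740234) [array([306, 208], dtype=int32), array([339, 253], dtype=int32)]
tr [[0.5070000290870667, -0.0017000000225380063], [0.5550000071525574, -0.005499999970197678], [0.5573999881744385, 0.023800000548362732], [0.5094000101089478, 0.027699999511241913]] ((0.5322071313858032, 0.011079518124461174), (0.029446396976709366, 0.048146139830350876), 85.44854736328125) [array([295,  98], dtype=int32), array([327, 148], dtype=int32)]
ply [[0.6215, 0.0151], [0.6256, 0.0432], [0.6768, 0.0391], [0.6708, 0.0099]] [0.64866332 0.02683785]
tr [[0.5083, -0.0012], [0.5103, 0.0259], [0.5577, 0.0217], [0.5556, -0.0042]] [0.53297988 0.01055766]
```

Call:
{"method": "apply_moves", "body": {"commands": [[[-3,1.5,-4],-0.08,0.3],[[-5.8,2.8,-6],-0.08,0.3],[[-5.8,2.8,-10],-0.08,0.3],[[-5.8,2.8,-14],-0.08,0.3],[[-5.8,2.8,-18],-0.08,0.3],[[-5.8,2.8,-20],-0.08,0.3],[[-5.8,2.8,-20],-0.08,0.3],[[-5.8,2.8,-20],-0.08,0.3]]}}

```text
clock: 4.13
tool_pos: [0.5317, 0.0095, 0.0833]
orientation: [-179.9, -0.1, 175.5]
force: [0.7, -0.5, 0.2]
opening: 0.0615
gripper_force: 0.0
```

```bash
python3 - <<'E'
from h import *
o=ctrl.get_obs();print(o["clock"],o["tool_pos"],o["orientation"],o["opening"])
s=ctrl.snapshot("wrist"); save(s,"w2.png")
for t in("trunking_center",):
    for r in ctrl.spot_point(s,t)[:3]: print(t,round(r["score"],2),np.round(r["at"]),np.round(onz(s,r["at"],.025),4))
E
```

```text
4.1333 [0.53166021 0.00951342 0.08328302] [-1.79926037e+02 -1.00710451e-01  1.75531961e+02] 0.0615245792203955
trunking_center 0.91 [283. 246.] [0.5326 0.0109 0.025 ]
```

View pics/w2.png

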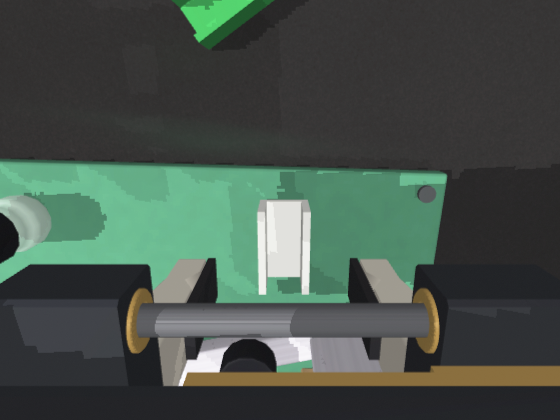

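The white channel is centred between the fingers at (284,246). I'll go down and grip.

Call:
{"method": "apply_moves", "body": {"commands": [[[0.1,0.1,-2.5],0,0.3],[[0.1,0.1,-4.4],0,0.3],[[0.1,0.1,-4.5],0,0.3],[[0.1,0.1,-4.5],0,0.3],[[0.1,0.1,-4.5],0,1],[[0.1,0.1,-4.5],0,1],[[0.1,0.1,-4.5],0,1],[[0.1,0.1,-4.5],0,1],[[0.1,0.1,-4.5],0,1],[[0.1,0.1,-4.5],0,1],[[0.1,0.1,-4.5],0,1],[[0.1,0.1,-4.5],0,1]]}}

```text
clock: 5.23
tool_pos: [0.533, 0.0109, 0.0389]
orientation: [180.0, 0.0, 175.5]
force: [-1.8, 0.9, 5.4]
opening: 0.0278
gripper_force: 30.0
```

Call:
{"method": "apply_moves", "body": {"commands": [[[0,0,4],0,1],[[0,0,8],0,1],[[0,0,12],0,1],[[0,0,15],0,1],[[0,0,15],0,1]]}}

```text
clock: 5.65
tool_pos: [0.5361, 0.0114, 0.1954]
orientation: [179.8, 0.6, 175.6]
force: [1.1, 0.5, -0.1]
opening: 0.0278
gripper_force: 30.0
```

```bash
python3 - <<'E'
from h import *
o=ctrl.get_obs();print(o["clock"],o["tool_pos"],o["opening"])
s=ctrl.snapshot("scene")
for u,v in((465,199),(521,182),(578,213),(524,237)): print(onz(s,[u/1.4,v/1.4],.09).round(4))
s=ctrl.snapshot("side")
for u,v in((297,422),(417,453),(374,560),(234,520)): print(onz(s,[u/1.4,v/1.4],.09).round(4))
E
```

```text
5.65 [0.53614763 0.01144036 0.19538791] 0.027806848688376355
[0.4217 0.2874 0.09  ]
[0.4193 0.4346 0.09  ]
[0.5794 0.4364 0.09  ]
[0.5959 0.2858 0.09  ]
[0.5699 0.3082 0.09  ]
[0.4153 0.2991 0.09  ]
[0.4111 0.4364 0.09  ]
[0.5647 0.4498 0.09  ]
```

Call:
{"method": "apply_moves", "body": {"commands": [[[-7,36,1],0,1],[[-7,36,1],0,1],[[-7,36,1],0,1],[[-7,36,1],0,1],[[-7,36,1],0,1],[[-7,36,1],0,1],[[-7,36,1],0,1],[[-7,36,1],0,1],[[-7,36,1],0,1],[[-7,36,1],0,1],[[-7,36,1],0,1],[[-7,36,-4],0,1],[[-7,36,-8],0,1],[[-7,36,-11],0,1],[[-7,36,-11],0,1],[[-7,36,-11],0,1]]}}

```text
clock: 7.08
tool_pos: [0.4622, 0.3684, 0.0766]
orientation: [-179.7, -0.2, 175.5]
force: [0.3, 0.8, 0.7]
opening: 0.0279
gripper_force: 30.0
```

Call:
{"method": "apply_moves", "body": {"commands": [[[0,0,-1],0,0.4],[[0,0,-1],0,0.4],[[0,0,-1],0,0.4],[[0,0,-1],0,0.4],[[0,0,3],0,0.4],[[0,0,7],0,0.4],[[0,0,11],0,0.4],[[0,0,15],0,0.4],[[0,0,15],0,0.4]]}}

```text
clock: 7.83
tool_pos: [0.4659, 0.3736, 0.2393]
orientation: [179.3, 0.6, 175.6]
force: [1.7, 1.1, 2.2]
opening: 0.0526
gripper_force: 0.0
```

```bash
python3 - <<'E'
from h import *
o=ctrl.get_obs();print(o["clock"],o["tool_pos"],o["orientation"],o["opening"])
s=ctrl.snapshot("wrist"); save(s,"w3.png")
for r in ctrl.spot_point(s,"trunking_center")[:3]: print(r,onz(s,r["at"],.018))
E
```

```text
7.8333 [0.46588714 0.37359026 0.23929488] [179.32783633   0.55570045 175.59763498] 0.052644460799684614
{'at': [278.0, 180.4], 'score': 0.72} [0.46424044 0.37351636 0.018     ]
```

View pics/w3.png

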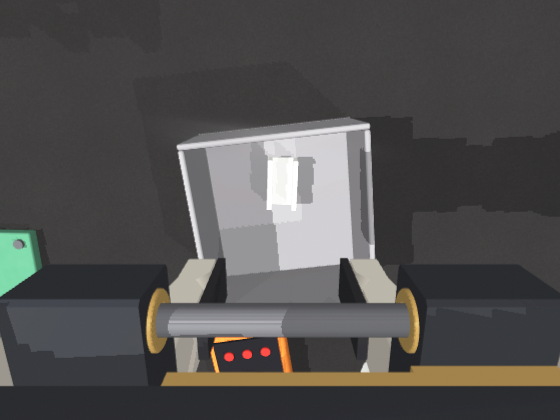

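The trunking lies in the bin at (283,183). Plywood next.

Call:
{"method": "apply_moves", "body": {"commands": [[[18.6,-34.5,0],-0.05,0.45],[[18.6,-34.5,0],-0.05,0.45],[[18.6,-34.5,0],-0.05,0.45],[[18.6,-34.5,0],-0.05,0.45],[[18.6,-34.5,0],-0.05,0.45],[[18.6,-34.5,0],-0.05,0.45],[[18.6,-34.5,0],-0.05,0.45],[[18.6,-34.5,0],-0.05,0.45],[[18.6,-34.5,0],-0.05,0.45],[[18.6,-34.5,0],-0.05,0.45],[[18.6,-34.5,0],-0.05,0.45],[[18.6,-34.5,-4],-0.05,0.45],[[18.6,-34.5,-8],-0.05,0.45],[[18.6,-34.5,-11],-0.05,0.45],[[18.6,-34.5,-11],-0.05,0.45],[[18.6,-34.5,-11],-0.05,0.45]]}}

```text
clock: 9.27
tool_pos: [0.6476, 0.0258, 0.1171]
orientation: [-179.9, -0.2, 172.7]
force: [-0.0, -0.1, 0.3]
opening: 0.0479
gripper_force: 0.0
```

```bash
python3 - <<'E'
from h import *
o=ctrl.get_obs();print(o["clock"],o["tool_pos"],o["orientation"],o["opening"])
s=ctrl.snapshot("wrist"); save(s,"w4.png")
for t,z in dict(plywood_center=.024,tab_front=.064,idler=.012).items():
  for r in ctrl.spot_point(s,t)[:3]: print(t,r,onz(s,r["at"],z))
E
```

```text
9.2667 [0.64756345 0.02576577 0.11714645] [-179.87755051   -0.22354171  172.6851823 ] 0.047882127755809724
plywood_center {'at': [283.1, 232.8], 'score': 0.65} [0.65291923 0.0267257  0.024     ]
plywood_center {'at': [508.1, 271.2], 'score': 0.57} [0.70037308 0.17721553 0.024     ]
tab_front {'at': [292.6, 129.4], 'score': 0.76} [0.5839213  0.04037336 0.064     ]
idler {'at': [293.0, 287.1], 'score': 0.75} [0.69999224 0.02809092 0.012     ]
```

View pics/w4.png

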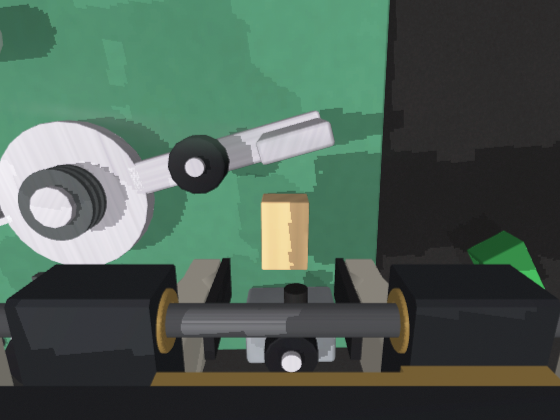

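The plywood is centred between the fingers at (285,232), with tab and idler clear. I'll go down and grip.

Call:
{"method": "apply_moves", "body": {"commands": [[[0,0.1,-4],0,0.45],[[0,0.1,-7],0,0.45],[[0,0.1,-8],0,0.45],[[0,0.1,-8],0,0.45],[[0,0.1,-8],0,0.45],[[0,0.1,-8],0,1],[[0,0.1,-8],0,1],[[0,0.1,-8],0,1],[[0,0.1,-8],0,1],[[0,0.1,-8],0,1],[[0,0.1,-8],0,1],[[0,0.1,-8],0,1]]}}

```text
clock: 10.47
tool_pos: [0.6497, 0.0271, 0.0401]
orientation: [180.0, 0.1, 172.7]
force: [-0.9, 1.3, 7.6]
opening: 0.0291
gripper_force: 30.0
```

Call:
{"method": "apply_moves", "body": {"commands": [[[0,0,4],0,1],[[0,0,8],0,1],[[0,0,12],0,1],[[0,0,16],0,1],[[-12.4,34.5,16],0,1],[[-12.4,34.5,16],0,1],[[-12.4,34.5,16],0,1],[[-12.4,34.5,16],0,1],[[-12.4,34.5,16],0,1],[[-12.4,34.5,16],0,1],[[-12.4,34.5,16],0,1],[[-12.4,34.5,16],0,1],[[-12.4,34.5,16],0,1],[[-12.4,34.5,16],0,1],[[-12.4,34.5,16],0,1],[[-12.4,34.5,12],0,1],[[-12.4,34.5,8],0,1],[[-12.4,34.5,4],0,1],[[-12.4,34.5,3.5],0,1],[[-12.4,34.5,3.5],0,1]]}}

```text
clock: 12.13
tool_pos: [0.5241, 0.3694, 0.0714]
orientation: [-179.7, -0.2, 172.6]
force: [0.7, 0.1, -0.1]
opening: 0.0296
gripper_force: 30.0
```

Call:
{"method": "apply_moves", "body": {"commands": [[[0,0,0],0,0.4],[[0,0,0],0,0.4],[[0,0,0],0,0.4],[[0,0,0],0,0.4],[[0,0,4],0,0.4],[[0,0,8],0,0.4],[[0,0,12],0,0.4],[[0,0,16],0,0.4],[[0,0,16],0,1],[[0,0,16],0,1]]}}

```text
clock: 12.97
tool_pos: [0.5259, 0.373, 0.2383]
orientation: [179.6, 0.3, 172.7]
force: [0.0, 0.2, -1.3]
opening: 0.0443
gripper_force: 0.0
```

```bash
python3 - <<'E'
from h import *
o=ctrl.get_obs();print(o["clock"],o["tool_pos"],o["orientation"],o["opening"])
s=ctrl.snapshot("side"); save(s,"s5.png",k=1.4)
for t,z in dict(plywood_center=.017,tab_front=.064,idler=.012,pivot=.012).items():
  for r in ctrl.spot_point(s,t)[:3]: print(t,r,onz(s,r["at"],z))
E
```

```text
12.9667 [0.5259236  0.37301693 0.23834388] [179.60911606   0.25587162 172.66934007] 0.04432079035645328
plywood_center {'at': [219.3, 363.3], 'score': 0.78} [0.53010942 0.36997432 0.017     ]
tab_front {'at': [266.8, 225.2], 'score': 0.97} [0.58084048 0.04471375 0.064     ]
tab_front {'at': [256.0, 166.5], 'score': 0.73} [ 0.71668731 -0.1938756   0.064     ]
idler {'at': [225.1, 231.6], 'score': 0.58} [0.69391436 0.04323359 0.012     ]
pivot {'at': [280.7, 207.6], 'score': 0.77} [ 0.6046575 -0.0996505  0.012    ]
```

View pics/s5.png

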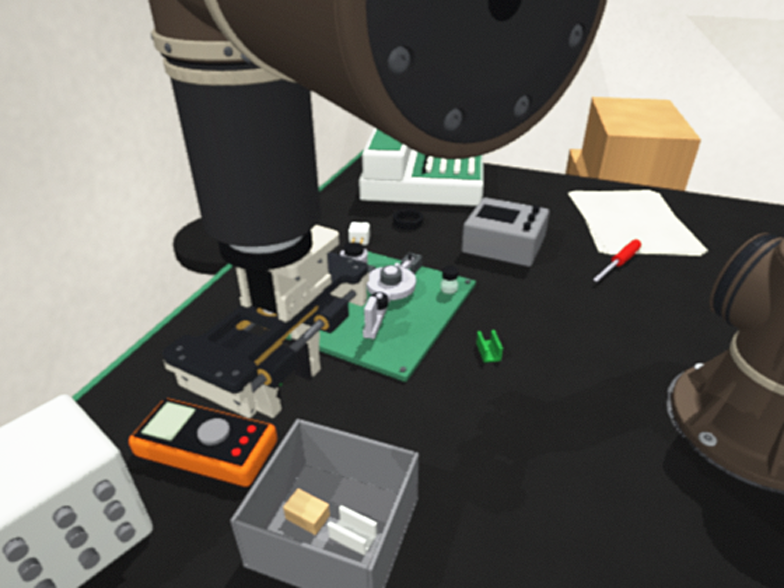

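Both offcuts lie in the bin at view px (306,510) and (353,528), and the rest is undisturbed. Now I'll bring the closed fingers in front of the tab.

Call:
{"method": "apply_moves", "body": {"commands": [[[1.7,-33.8,0],0.28,1],[[1.7,-33.8,0],0.28,1],[[1.7,-33.8,0],0.28,1],[[1.7,-33.8,0],0.28,1],[[1.7,-33.8,0],0.28,1],[[1.7,-33.8,0],0.28,1],[[1.7,-33.8,0],0.28,1],[[1.7,-33.8,0],0.28,1],[[1.7,-33.8,0],0.28,1],[[1.7,-33.8,0],0.28,1],[[1.7,-33.8,-4],0.28,1],[[1.7,-33.8,-8],0.28,1],[[1.7,-33.8,-12],0.28,1],[[1.7,-33.8,-15],0.28,1],[[1.7,-33.8,-16.5],0.28,1],[[1.7,-33.8,-16.7],0.28,1],[[1.7,-33.8,-16.7],0.28,1],[[1.7,-33.8,-16.7],0.28,1]]}}

```text
clock: 14.72
tool_pos: [0.5426, 0.0346, 0.0673]
orientation: [-180.0, 0.0, -171.2]
force: [0.7, 0.1, 0.8]
opening: 0.0003
gripper_force: 0.0
```

```bash
python3 - <<'E'
from h import *
o=ctrl.get_obs();print(o["clock"],o["tool_pos"],o["orientation"],o["opening"],o["force"])
s=ctrl.snapshot("side"); save(s,"s6.png",(180,150,380,290),4)
for t,z in dict(tab_front=.064,idler=.012).items():
  for r in ctrl.spot_point(s,t)[:2]: print(t,r,onz(s,r["at"],z))
E
```

```text
14.7167 [0.5425723  0.03463933 0.06725151] [-1.79992084e+02  4.08702355e-02 -1.71238459e+02] 0.0003098802554254685 [0.70194531 0.08499169 0.80700404]
tab_front {'at': [266.1, 224.4], 'score': 0.43} [0.58351416 0.04254026 0.064     ]
idler {'at': [226.8, 224.8], 'score': 0.6} [0.70283603 0.01755727 0.012     ]
idler {'at': [243.4, 377.4], 'score': 0.36} [0.48224979 0.37587254 0.012     ]
```

View pics/s6.png

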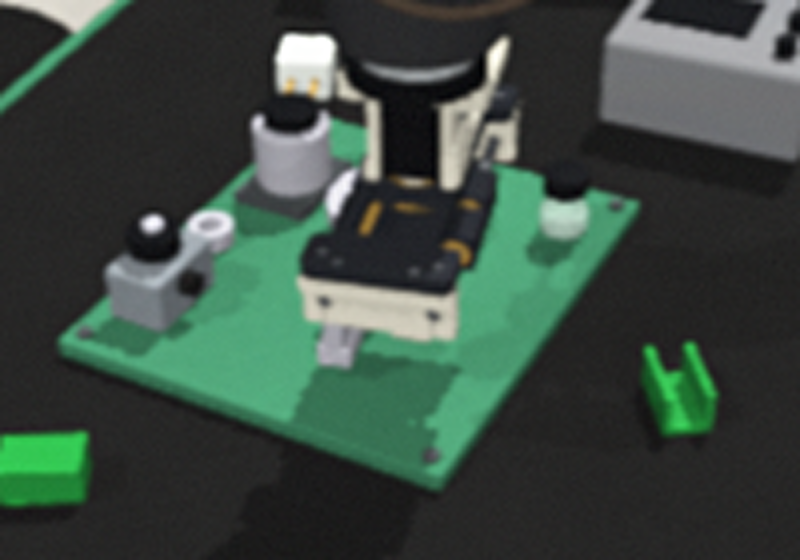

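Call:
{"method": "apply_moves", "body": {"commands": [[[1,0.1,0],0,1],[[2,0.2,0],0,1],[[2.6,0.3,0],0,1],[[3.1,0.3,0],0,1],[[3.8,0.4,0],-0.05,1],[[4.5,0.5,0],-0.1,1],[[5.2,0.6,0],-0.15,1],[[5.9,0.7,0],-0.2,1],[[5.9,0.7,0],-0.2,1],[[5.9,0.7,0],-0.2,1],[[5.9,0.7,0],-0.2,1]]}}

```text
clock: 15.78
tool_pos: [0.5979, 0.0404, 0.0658]
orientation: [-179.9, -0.3, 177.2]
force: [-11.5, 2.7, 6.4]
opening: 0.0006
gripper_force: 5.8
```

```bash
python3 - <<'E'
from h import *
o=ctrl.get_obs();print(o["clock"],o["tool_pos"],o["orientation"],o["force"])
for n in("scene","wrist"):
  s=ctrl.snapshot(n)
  for r in ctrl.spot_point(s,"tab_front")[:2]: print(n,r,onz(s,r["at"],.064))
E
```

```text
15.7833 [0.59790369 0.04042521 0.06582383] [-179.93358967   -0.34463471  177.19570602] [-11.47674274   2.6878913    6.37885444]
scene {'at': [297.1, 208.6], 'score': 0.92} [0.60917283 0.04393274 0.064     ]
```

Call:
{"method": "apply_moves", "body": {"commands": [[[0.7,0,0],-0.05,1],[[1.4,0,0],-0.1,1],[[2.1,0,0],-0.15,1],[[2.8,-0.1,0],-0.2,1],[[3.4,-0.2,0],-0.24,1],[[4.0,-0.3,0],-0.28,1],[[4.4,-0.4,0],-0.31,1],[[4.8,-0.5,0],-0.34,1],[[4.8,-0.5,0],-0.34,1],[[4.8,-0.5,0],-0.34,1],[[4.8,-0.5,0],-0.34,1],[[4.8,-0.5,0],-0.34,1]]}}

```text
clock: 16.98
tool_pos: [0.6464, 0.0357, 0.0658]
orientation: [-179.9, -0.3, 157.7]
force: [-10.5, 3.0, 5.0]
opening: 0.0007
gripper_force: 4.9
```

```bash
python3 - <<'E'
from h import *
o=ctrl.get_obs();print(o["clock"],o["tool_pos"],o["orientation"],o["force"],o["moment"])
P=np.array([.610,-.0985])
for n in("scene","side","wrist"):
  s=ctrl.snapshot(n)
  if n=="scene": save(s,"s7.png",(150,140,350,290),4)
  for r in ctrl.spot_point(s,"tab_front")[:2]:
    p=onz(s,r["at"],.064); d=p[:2]-P; print(n,r,p,"q",.15-(np.arctan2(-d[0],d[1])-np.arctan(6/140)),np.hypot(*d))
E
```

```text
16.9833 [0.64642719 0.03568258 0.06580724] [-179.86821991   -0.26719146  157.70089609] [-10.47413087   2.97916192   5.00958833] [ 1.04219418  3.20523914 -0.15668139]
scene {'at': [303.1, 219.5], 'score': 0.75} [0.65173856 0.03103982 0.064     ] q 0.5045340835058378 0.13609802715894537
side {'at': [237.0, 215.6], 'score': 0.73} [0.6610027  0.03583401 0.064     ] q 0.5556902642822685 0.14369029921058524
```

View pics/s7.png

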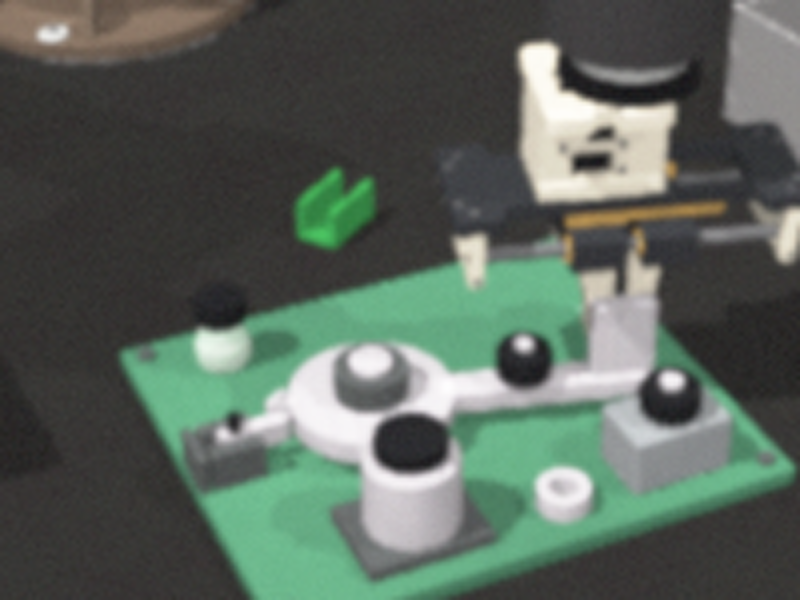

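The fingers are flat on the tab at view px (622,335). The arm angle is about 0.53, roughly 2 cm past the click, and the push has dropped to the spring-only force of about 11 N. The jar at (222,325), the spacer at (563,495) and the green channel are where they were. I'll hand it in.

```bash
python3 - <<'E'
from h import *
print(ctrl.close_job())
E
```

```text
the job is handed in; nothing more can be done
None
```

I put both offcuts in the scrap bin, then pushed the tensioner arm to about 0.53 rad, roughly 2 cm past the click, and handed the job in at about 17 s with the gripper still holding it there; no pass/fail result came back.

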